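Reverse the edge-paint jars into the finishing rack

ROBOT

A 7-joint arm with a two-finger parallel gripper is mounted at the origin on the work surface. World frame = base frame: x ahead of the robot, y to its left, z up, the work surface at z = 0. Lengths are in mm, angles in rad, forces in N, time in s.
With the tool pointing down it reaches from about 350 to 900 mm from the base axis. Payload 7.2 kg.
Tool frame: the origin (TCP) lies at the very end of the fingers, on their centre line; the grasp point (between the pads) lies 19 mm behind it; z points along the fingers, x is the direction in which the jaws open and shut, and the axes are right-handed (so a half turn about z gives the same grasp; the last joint's range is limited). The gripper opens to 85 mm and grips with 20 to 120 N. Pads are 22 mm wide; open, the fingers measure 114 mm over their backs; the gripper's body (76 mm by 85 mm) begins 54 mm behind the grasp point. The pads swing forward as they close: fully open they stand 13 mm farther back than shut.
Start: joints at [-1.282, 0.411, -0.013, 1.596, 0.006, 1.134, -0.082], TCP at [218.308, 585.637, 231.297] pointing down, gripper open.
Joint ranges: [-2.95, 2.95], [-0.29, 1.99], [-1.47, 1.44], [0.14, 2.54], [-1.03, 4.17], [0.13, 1.85], [-2.86, 2.86]. Speed limits (rad/s): [2.39, 2.39, 3.01, 3.01, 3.14, 3.14, 3.14].

INTERFACE

Orientations are given as a rotation vector (axis times angle).
In Python, from plant import r gives the robot as it stands.
- The arm moves only by the shell command python3 -m creep 'ROWS' [FORCE]. ROWS is JSON, a list of rows, each a list of 3 entries, a list of its own where there are three numbers: the opening, from -1 (shut) to 1 (fully open), then the shift along the tool's x, y, z in cm, then the turn, a rotation vector about the tool's x, y, z in degrees. A call has exactly 5 rows; each row shifts and turns the commanded pose from where the row before left it, along the tool's axes as they then stand; what a row does not reach is not made up. A row lasts 1/12 s, in which the tool goes at most 41.7 mm and 7.16 degrees, less where a joint would pass 70% of its speed; a pose out of reach is approached as far as the arm can. A call with a gripper value outside its range is refused whole. The fingers move at their own pace and stop on an object; FORCE is the grip in N (left out, the last holds). Time passes only in rows, so rows that do not move let the fingers close, or fill a call up. It gives the time, the measured TCP pose, the force and the opening at its end, in the units of the state.
- r.observe(): the state, without advancing time (a new reading comes with each control period).
- r.camera(name): name is "side" or "top"; returns the picture (384x512x3 uint8, red, green, blue); there is no depth.
- r.calibration(name): a dict with "camera_matrix" (3x3 intrinsics, pixels), "xyz" and "rotation" of the camera in the world. Camera axes: x right, y down, z forward; pixel columns grow to the right and rows downward; lengths in mm; the calibration is good to about 2 mm. A picture is of the moment at which its call begins. calibration takes no time and is no camera call.
- r.close_job(): hands the job in, once; it reports no verdict.
The state is a dict: "time": time; "qpos": joint angles; "dq": joint speeds; "effort": joint torques, N m; "position": TCP position; "tool_rot": TCP orientation; "ft_force": force on the tool from outside, world axes, zero at the start; "wrist_torque": the same for the moment, N m; "opening": finger opening in mm.
Only numpy, scipy, OpenCV 4.12 (cv2) and the standard library are available. Lean on these libraries where they do the work, as an engineer would, in place of code of your own. Each camera call takes 0.05 s, during which the arm holds its last target.

TASK

Move the four jars of edge paint from the wooden rack to the empty grey metal rack, one in each pocket and in reverse order: the jar that is leftmost in the wooden rack must end up rightmost in the metal rack, and so on along the row. Keep the jars upright, set each one fully down on the floor of its pocket rather than dropping it, and let go of them all.

Things in the scene. Friction and masses are not known exactly. Their poses are not given: they have to be found in the camera images.
- jar_red_mid (a point): centre (half-way up) of the closed red glass jar of edge paint: an upright cylinder 46 mm in diameter and 80 mm tall, 0.16 kg or a little more or less, red lid and red contents with a white label round it; z axis up the jar. It starts upright in one pocket of the wooden rack.
- jar_yellow_mid (a point): centre (half-way up) of the closed yellow glass jar of edge paint: an upright cylinder 46 mm in diameter and 80 mm tall, 0.16 kg or a little more or less, yellow lid and yellow contents with a white label round it; z axis up the jar. It starts upright in one pocket of the wooden rack.
- jar_blue_mid (a point): centre (half-way up) of the closed blue glass jar of edge paint: an upright cylinder 46 mm in diameter and 80 mm tall, 0.16 kg or a little more or less, blue lid and blue contents with a white label round it; z axis up the jar. It starts upright in one pocket of the wooden rack.
- jar_white_mid (a point): centre (half-way up) of the closed white glass jar of edge paint: an upright cylinder 46 mm in diameter and 80 mm tall, 0.16 kg or a little more or less, white lid and white contents with a white label round it; z axis up the jar. It starts upright in one pocket of the wooden rack.
- tag_red: red tag, 14 x 44 x 2 mm, fixed on the near rail of the wooden rack, directly in front of the pocket where the red jar starts (40 mm from the pocket's centre toward the robot): it stays behind as a record of the starting order. Origin at the centre of its underside, 16 mm above the bench.
- tag_yellow: yellow tag, 14 x 44 x 2 mm, fixed on the near rail of the wooden rack, directly in front of the pocket where the yellow jar starts (40 mm from the pocket's centre toward the robot): it stays behind as a record of the starting order. Origin at the centre of its underside, 16 mm above the bench.
- tag_blue: blue tag, 14 x 44 x 2 mm, fixed on the near rail of the wooden rack, directly in front of the pocket where the blue jar starts (40 mm from the pocket's centre toward the robot): it stays behind as a record of the starting order. Origin at the centre of its underside, 16 mm above the bench.
- tag_white: white tag, 14 x 44 x 2 mm, fixed on the near rail of the wooden rack, directly in front of the pocket where the white jar starts (40 mm from the pocket's centre toward the robot): it stays behind as a record of the starting order. Origin at the centre of its underside, 16 mm above the bench.
- old_rack: pale wooden rack with coloured tags on its near rail, fixed, four 62 x 62 mm pockets in a row along its y axis. Origin: centre of its underside, on the bench; x points away from the robot, y left, z up, turned up to 6 degrees. Pocket centres at x = 0, y = +100.5, +33.5, -33.5, -100.5 mm; floor 5 mm, walls 16 mm above the bench. The jars start in it in any order; it may be the nearer or the farther rack.
- new_rack: grey metal rack without tags, empty at the start, fixed, four 62 x 62 mm pockets in a row along its y axis. Origin: centre of its underside, on the bench; x points away from the robot, y left, z up, turned up to 6 degrees. Pocket centres at x = 0, y = +100.5, +33.5, -33.5, -100.5 mm; floor 5 mm, walls 16 mm above the bench.
Things that resemble listed ones, but are neither listed nor needed, are in the scene too. What is shaped like the part that bears jar_yellow_mid but black or pink is not meant. Leave any black look-alike of the part that bears jar_blue_mid alone.

How it is judged (in metres and radians):
At the end, for the whole second after the job is handed in: Every jar stands released and still in the metal rack, in the mirror-image pocket of the one it came from (first to last, second to third, and so on): centre within 13 mm of the pocket centre along each rack axis, 39 to 50 mm above the bench, leaning less than 0.1 rad (((y of tag_red in the frame of old_rack between 0.0705 and 0.1305 m and y of jar_red_mid in the frame of new_rack between -0.1135 and -0.0875 m) or (y of tag_red in the frame of old_rack between 0.0035 and 0.0635 m and y of jar_red_mid in the frame of new_rack between -0.0465 and -0.0205 m) or (y of tag_red in the frame of old_rack between -0.0635 and -0.0035 m and y of jar_red_mid in the frame of new_rack between 0.0205 and 0.0465 m) or (y of tag_red in the frame of old_rack between -0.1305 and -0.0705 m and y of jar_red_mid in the frame of new_rack between 0.0875 and 0.1135 m)) and x of jar_red_mid in the frame of new_rack between -0.013 and 0.013 m and z of jar_red_mid in the frame of new_rack between 0.039 and 0.05 m and angle between each of jar_red_mid, jar_yellow_mid, jar_blue_mid, jar_white_mid's own z axis and vertical below 0.1 rad and linear speed of each of jar_red, jar_yellow, jar_blue, jar_white below 0.02 m/s and ((y of tag_yellow in the frame of old_rack between 0.0705 and 0.1305 m and y of jar_yellow_mid in the frame of new_rack between -0.1135 and -0.0875 m) or (y of tag_yellow in the frame of old_rack between 0.0035 and 0.0635 m and y of jar_yellow_mid in the frame of new_rack between -0.0465 and -0.0205 m) or (y of tag_yellow in the frame of old_rack between -0.0635 and -0.0035 m and y of jar_yellow_mid in the frame of new_rack between 0.0205 and 0.0465 m) or (y of tag_yellow in the frame of old_rack between -0.1305 and -0.0705 m and y of jar_yellow_mid in the frame of new_rack between 0.0875 and 0.1135 m)) and x of jar_yellow_mid in the frame of new_rack between -0.013 and 0.013 m and z of jar_yellow_mid in the frame of new_rack between 0.039 and 0.05 m and ((y of tag_blue in the frame of old_rack between 0.0705 and 0.1305 m and y of jar_blue_mid in the frame of new_rack between -0.1135 and -0.0875 m) or (y of tag_blue in the frame of old_rack between 0.0035 and 0.0635 m and y of jar_blue_mid in the frame of new_rack between -0.0465 and -0.0205 m) or (y of tag_blue in the frame of old_rack between -0.0635 and -0.0035 m and y of jar_blue_mid in the frame of new_rack between 0.0205 and 0.0465 m) or (y of tag_blue in the frame of old_rack between -0.1305 and -0.0705 m and y of jar_blue_mid in the frame of new_rack between 0.0875 and 0.1135 m)) and x of jar_blue_mid in the frame of new_rack between -0.013 and 0.013 m and z of jar_blue_mid in the frame of new_rack between 0.039 and 0.05 m and ((y of tag_white in the frame of old_rack between 0.0705 and 0.1305 m and y of jar_white_mid in the frame of new_rack between -0.1135 and -0.0875 m) or (y of tag_white in the frame of old_rack between 0.0035 and 0.0635 m and y of jar_white_mid in the frame of new_rack between -0.0465 and -0.0205 m) or (y of tag_white in the frame of old_rack between -0.0635 and -0.0035 m and y of jar_white_mid in the frame of new_rack between 0.0205 and 0.0465 m) or (y of tag_white in the frame of old_rack between -0.1305 and -0.0705 m and y of jar_white_mid in the frame of new_rack between 0.0875 and 0.1135 m)) and x of jar_white_mid in the frame of new_rack between -0.013 and 0.013 m and z of jar_white_mid in the frame of new_rack between 0.039 and 0.05 m); the robot touches nothing.
It fails at once if a jar is tipped over (more than about 35 degrees) (angle between any of jar_red_mid, jar_yellow_mid, jar_blue_mid, jar_white_mid's own z axis and vertical above 0.6 rad).
It fails at once if a jar is dropped (in free air, touching nothing, its foot more than about 30 mm above a rack floor) ((height (world z) of jar_red_mid above 0.075 m and contact force between jar_red and anything else below 0.001 N) or (height (world z) of jar_yellow_mid above 0.075 m and contact force between jar_yellow and anything else below 0.001 N) or (height (world z) of jar_blue_mid above 0.075 m and contact force between jar_blue and anything else below 0.001 N) or (height (world z) of jar_white_mid above 0.075 m and contact force between jar_white and anything else below 0.001 N)).
It also fails if it takes over 99 s, if anything falls off the work surface, if the arm or the gripper's body presses on something with over 40 N, if the wrist force passes 120 N, or if a joint passes its speed limit or range.

## Working session

There is one attempt and no reset: what is moved stays moved. The work goes in short steps, Python scripts to look and compute and a shell command to move; the robot and the scene stay as the last step left them, time stands still between calls to the robot, and variables do not carry over. Pictures are saved under pics/ and viewed, and the job is handed in when it is done.

```bash
ls; mkdir -p pics; python3 - <<'E'
from plant import r
import cv2
print(r.observe())
for n in("side","top"):
    im=r.camera(n); cv2.imwrite(f"pics/{n}0.png",cv2.cvtColor(im,cv2.COLOR_RGB2BGR)); print(n,r.calibration(n))
E
```

```text
pics
{'time': 0.0, 'qpos': array([-1.28222214,  0.41192166, -0.01274528,  1.59705618,  0.00557674,
        1.13431897, -0.08217615]), 'dq': array([ 0.00112681,  0.00018264, -0.00012367, -0.0004339 , -0.00013104,
       -0.00022836, -0.00068616]), 'effort': array([ 1.00647481e-03, -6.00624347e+01,  6.82612807e-01, -2.99405301e+01,
        1.37192398e-02,  1.07181090e-02,  2.09683215e-06]), 'position': array([218.11937708, 585.15749286, 230.43437386]), 'tool_rot': array([ 2.57946744e+00,  1.79151859e+00, -2.07437879e-03]), 'ft_force': array([-0.08126028, -0.70157762, -0.06589436]), 'wrist_torque': array([ 0.0289927 , -0.04387569, -0.00809883]), 'opening': 85.61058519829238}
side {'camera_matrix': array([[364.91704092,   0.        , 259.90062053],
       [  0.        , 364.91704092, 195.87773331],
       [  0.        ,   0.        ,   1.        ]]), 'xyz': array([301.47133571, 482.3758562 , 524.70657368]), 'rotation': array([-0.6052119,  2.5897132, -1.2278679])}
top {'camera_matrix': array([[499.72710403,   0.        , 260.75637604],
       [  0.        , 499.72710403, 198.95075498],
       [  0.        ,   0.        ,   1.        ]]), 'xyz': array([476.64888255, -50.26091874, 982.804119  ]), 'rotation': array([-2.18145556,  2.13759078, -0.08215356])}
```

View pics/side0.png

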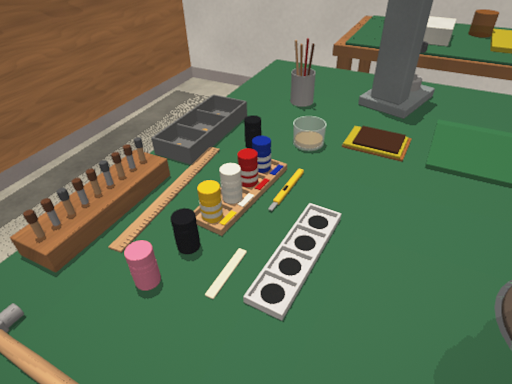

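View pics/top0.png

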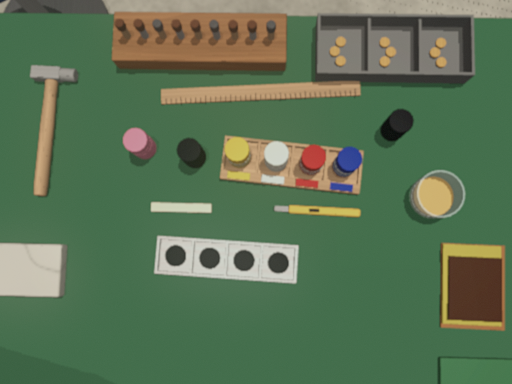

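The side view shows the jars at yellow (210,200), white (231,182), red (248,168) and blue (262,152), with black and pink look-alikes standing outside the racks. In the top view, the wooden rack spans (222..362, 137..192) and the empty metal rack is the nearer one, at (155..298, 237..282). From left to right the tags read yellow, white, red, blue. The metal rack must therefore read blue, red, white, yellow.

```bash
cat > h.py <<'E'
import numpy as np, cv2
from scipy.spatial.transform import Rotation as R
from plant import r
def ray(n,uv,z):
    c=r.calibration(n); K=c["camera_matrix"]; Rm=R.from_rotvec(c["rotation"]).as_matrix()
    uv=np.atleast_2d(uv); d=(Rm@np.linalg.inv(K)@np.c_[uv,np.ones(len(uv))].T).T
    return c["xyz"]+d*((z-c["xyz"][2])/d[:,2])[:,None]
E
python3 - <<'E'
from h import *
im=cv2.imread("pics/top0.png"); hsv=cv2.cvtColor(im,cv2.COLOR_BGR2HSV)
cv2.imwrite("pics/crop0.png",cv2.resize(im[125:290,145:375],None,fx=3.4,fy=3.4,interpolation=cv2.INTER_CUBIC))
H,S,V=[hsv[...,i].astype(int) for i in range(3)]
def blobs(m,name,z,amin=30,win=None):
    m=m.astype(np.uint8)
    if win: w=np.zeros_like(m);w[win[1]:win[3],win[0]:win[2]]=1;m=m*w
    n,l,st,c=cv2.connectedComponentsWithStats(m)
    for i in range(1,n):
        if st[i,4]>=amin: print(name,st[i],c[i].round(1),ray("top",c[i],z)[0].round(1))
tw=(220,165,365,196)
blobs((S>180)&(H>20)&(H<35)&(V>120),"ytag",18,30,tw)
blobs(((H<6)|(H>174))&(S>180),"rtag",18,30,tw)
blobs((H>105)&(H<130)&(S>150),"btag",18,30,tw)
blobs((S<50)&(V>150),"wtag",18,30,tw)
rw=(150,225,305,295)
blobs(V<40,"disc",5,30,rw)
m=((S<60)&(V>120)).astype(np.uint8);w=np.zeros_like(m);w[225:295,150:305]=1;m*=w
cs,_=cv2.findContours(m,cv2.RETR_EXTERNAL,cv2.CHAIN_APPROX_NONE);c=max(cs,key=cv2.contourArea)
b=cv2.minAreaRect(c);print(b);p=cv2.boxPoints(b);q=ray("top",p,16);print(q.round(1),q.mean(0).round(1))
E
```

```text
btag [339 165  20   7  99] [348.5 167.4] [ 637.3 -196.3   18. ]
btag [331 184  21   7  92] [341.1 186.8] [ 598.9 -182.3   18. ]
wtag [261 174  24  11 183] [272.1 179. ] [611.7 -48.3  18. ]
((226.01766967773438, 259.1166076660156), (144.2102813720703, 40.47813034057617), 3.911571741104126)
[[ 422.6  177.9   16. ]
 [ 500.2  175.9   16. ]
 [ 487.1 -103.    16. ]
 [ 410.2  -98.8   16. ]] [455.1  38.   16. ]
```

View pics/crop0.png

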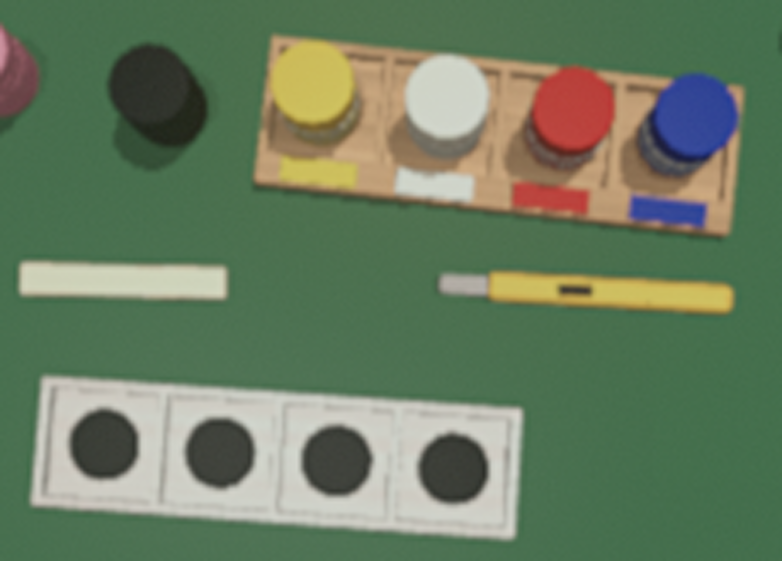

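The crop shows the tag order clearly (yellow, white, red, blue) and four empty pockets, each with a dark disc on its floor. I'll loosen the thresholds.

```bash
python3 - <<'E'
from h import *
im=cv2.imread("pics/top0.png"); hsv=cv2.cvtColor(im,cv2.COLOR_BGR2HSV)
H,S,V=[hsv[...,i].astype(int) for i in range(3)]
P=lambda u,v:(int(145+u/3.4),int(125+v/3.4))
for n,u,v in(("y",318,172),("w",435,184),("r",550,197),("b",668,211),("disc",104,444),("wood",480,190),("lidr",572,110)):
    x,y=P(u,v);print(n,hsv[y,x])
def cent(m,lo,hi,name,z):
    a=P(*lo);b=P(*hi);w=np.zeros(m.shape,np.uint8);w[a[1]:b[1],a[0]:b[0]]=1
    n,l,st,c=cv2.connectedComponentsWithStats(m.astype(np.uint8)*w)
    i=1+st[1:,4].argmax();p=ray("top",c[i],z)[0];print(name,st[i],c[i].round(1),p.round(1));return p
T=[cent((S>130)&(H>22)&(V>120),(268,155),(368,195),"y",18),cent((S<60)&(V>140),(385,160),(485,205),"w",18),
cent((S>165)&((H<8)|(H>172)),(505,175),(600,220),"r",18),cent((H>105)&(H<130)&(S>130),(615,190),(720,232),"b",18)]
T=np.array(T)
D=np.array([cent(V<100,(x-55,400),(x+55,500),"d",5) for x in(104,220,337,453)])
def fit(A,xo):
    y=np.array([100.5,33.5,-33.5,-100.5]);L=np.c_[np.full(4,xo),y]
    # rigid 2D fit
    a=A[:,:2]; c=a.mean(0);l=L.mean(0);M=(L-l).T@(a-c);th=np.arctan2(M[0,1]-M[1,0],M[0,0]+M[1,1])
    Rm=np.array([[np.cos(th),-np.sin(th)],[np.sin(th),np.cos(th)]])
    o=c-Rm@l;res=a-(L@Rm.T+o);print("origin",o.round(1),"deg",np.degrees(th).round(2),"res",res.round(1).tolist())
    print("pockets",(np.c_[np.zeros(4),y]@Rm.T+o).round(1).tolist());return o,th
fit(T,-40);fit(D,0)
# lids at z=85
for nm,m,lo,hi in(("y",(S>130)&(H>22),(265,35),(362,150)),("w",(S<60)&(V>150),(400,50),(495,150)),("r",(S>165)&((H<8)|(H>172)),(525,60),(620,170)),("b",(H>105)&(H<130)&(S>130),(635,65),(745,180))):
    cent(m,lo,hi,"lid"+nm,84)
E
```

```text
y [ 26 139 204]
w [ 45  12 212]
r [  1 170 188]
b [115 159 152]
disc [47 28 63]
wood [ 16  97 192]
lidr [  1 173 186]
y [228 171  22   9 140] [238.2 175.1] [618.2  18.   18. ]
w [261 174  24  11 199] [272.4 179.1] [611.6 -48.9  18. ]
r [297 180  20   7 103] [306.5 182.7] [ 605.7 -115.3   18. ]
b [331 184  21   7 104] [340.9 186.7] [ 599.2 -181.9   18. ]
d [166 246  19  20 304] [175.1 255.2] [460.  138.2   5. ]
d [200 248  19  20 300] [209.2 257.7] [456.6  71.4   5. ]
d [234 251  20  19 306] [243.5 260.1] [453.6   4.3   5. ]
d [269 253  19  19 303] [278.  262.3] [450.6 -62.7   5. ]
origin [648.5 -85.8] deg -5.39 res [[0.0, -0.0], [-0.2, -0.3], [0.2, 0.1], [-0.0, 0.2]]
pockets [[657.9, 14.3], [651.6, -52.4], [645.3, -119.1], [639.0, -185.8]]
origin [455.2  37.8] deg -2.65 res [[0.1, 0.0], [-0.1, 0.2], [-0.1, -0.1], [0.1, -0.1]]
pockets [[459.8, 138.2], [456.7, 71.2], [453.6, 4.3], [450.5, -62.6]]
lidy [225 137  24  25 473] [236.5 149. ] [656.7  17.8  84. ]
lidw [264 141  25  25 503] [276.  152.9] [650.7 -54.6  84. ]
lidr [302 145  23  25 454] [313.1 157.2] [ 643.8 -122.1   84. ]
lidb [337 147  25  25 469] [348.7 159.1] [ 641.5 -186.6   84. ]
```

```bash
cat >> h.py <<'E'
def go(x,y,z,phi=None):
    o=r.observe();p=o["position"];M=R.from_rotvec(o["tool_rot"]).as_matrix();ph=np.degrees(np.arctan2(M[1,0],M[0,0]))
    print("t",round(o["time"],2),"pos",p.round(1),"phi",round(ph,2),"tilt",np.degrees(np.arccos(-M[2,2])).round(2),"q1,q7",o["qpos"][[0,6]].round(2),"open",round(o["opening"],1),"f",o["ft_force"].round(1))
    print("shift cm in tool:",(M.T@(np.array([x,y,z])-p)/10).round(2),"turn z deg",None if phi is None else round(ph-phi,2))
E
python3 -m creep '[[1,[0,0,0],[0,0,7]],[1,[0,0,0],[0,0,7]],[1,[0,0,0],[0,0,7]],[1,[0,0,0],[0,0,7]],[1,[0,0,0],[0,0,7]]]' 40
python3 -m creep '[[1,[0,0,0],[0,0,7]],[1,[0,0,0],[0,0,7]],[1,[0,0,0],[0,0,7]],[1,[0,0,0],[0,0,7]],[1,[0,0,0],[0,0,7]]]'
python3 -m creep '[[1,[0,0,0],[0,0,5]],[1,[0,0,0],[0,0,0]],[1,[0,0,0],[0,0,0]],[1,[0,0,0],[0,0,0]],[1,[0,0,0],[0,0,0]]]'
python3 -c "
from h import *
go(657,17,230,-5.4)"
```

```text
time: 0.52
position: [218.2, 585.3, 230.8]
tool_rot: [3.002, 0.924, -0.001]
ft_force: [0.6, 0.3, 0.1]
opening: 85.3
time: 0.93
position: [218.2, 585.4, 230.8]
tool_rot: [3.141, -0.022, -0.0]
ft_force: [-0.2, 1.0, -0.6]
opening: 85.2
time: 1.35
position: [218.3, 585.5, 231.2]
tool_rot: [3.138, -0.146, -0.0]
ft_force: [-0.3, 0.5, -0.9]
opening: 85.4
t 1.35 pos [218.3 585.5 231.2] phi -5.32 tilt 0.02 q1,q7 [-1.48 -1.29] open 85.4 f [-0.3  0.5 -0.9]
shift cm in tool: [48.96 52.54  0.12] turn z deg 0.08
```

```bash

python3 -m creep '[[1,[2.45,2.62,0],[0,0,0]],[1,[2.45,2.62,0],[0,0,0]],[1,[2.45,2.62,0],[0,0,0]],[1,[2.45,2.62,0],[0,0,0]],[1,[2.45,2.62,0],[0,0,0]]]'
python3 -m creep '[[1,[2.45,2.62,0],[0,0,0]],[1,[2.45,2.62,0],[0,0,0]],[1,[2.45,2.62,0],[0,0,0]],[1,[2.45,2.62,0],[0,0,0]],[1,[2.45,2.62,0],[0,0,0]]]'
python3 -m creep '[[1,[2.45,2.62,0],[0,0,0]],[1,[2.45,2.62,0],[0,0,0]],[1,[2.45,2.62,0],[0,0,0]],[1,[2.45,2.62,0],[0,0,0]],[1,[2.45,2.62,0],[0,0,0]]]'
python3 -c "
from h import *
go(657,17,230,-5.4)"
```

```text
time: 1.77
position: [328.7, 442.1, 231.4]
tool_rot: [-3.138, 0.147, -0.0]
ft_force: [0.6, 0.2, -0.6]
opening: 85.5
time: 2.18
position: [438.3, 300.0, 231.6]
tool_rot: [-3.138, 0.147, -0.0]
ft_force: [2.0, 0.1, 0.4]
opening: 85.2
time: 2.6
position: [547.8, 158.0, 231.5]
tool_rot: [-3.138, 0.147, -0.001]
ft_force: [1.6, 0.5, 0.0]
opening: 85.7
t 2.6 pos [547.8 158.  231.5] phi -5.35 tilt 0.03 q1,q7 [-0.74 -0.29] open 85.7 f [1.6 0.5 0. ]
shift cm in tool: [12.19 13.02  0.15] turn z deg 0.05
```

```bash

python3 -m creep '[[1,[2.45,2.62,0],[0,0,0]],[1,[2.45,2.62,0],[0,0,0]],[1,[2.45,2.62,0],[0,0,0]],[1,[2.45,2.62,0],[0,0,0]],[1,[2.4,2.6,0],[0,0,0]]]'
python3 -m creep '[[1,[0,0,0],[0,0,0]],[1,[0,0,3],[0,0,0]],[1,[0,0,3],[0,0,0]],[1,[0,0,0],[0,0,0]],[1,[0,0,0],[0,0,0]]]'
python3 - <<'E'
from h import *
go(657,17,41,-5.4)
for n in("side","top"):
    cv2.imwrite(f"pics/{n}1.png",cv2.cvtColor(r.camera(n),cv2.COLOR_RGB2BGR))
E
```

```text
time: 3.02
position: [656.8, 16.2, 231.3]
tool_rot: [-3.138, 0.146, -0.0]
ft_force: [0.7, 0.3, 0.4]
opening: 85.3
time: 3.43
position: [654.9, 17.8, 170.2]
tool_rot: [3.138, -0.148, -0.005]
ft_force: [0.1, -0.5, 1.2]
opening: 85.5
t 3.43 pos [654.9  17.8 170.2] phi -5.39 tilt 0.2 q1,q7 [-0.43  0.04] open 85.5 f [ 0.1 -0.5  1.2]
shift cm in tool: [ 0.26  0.05 12.92] turn z deg 0.01
```

View pics/side1.png

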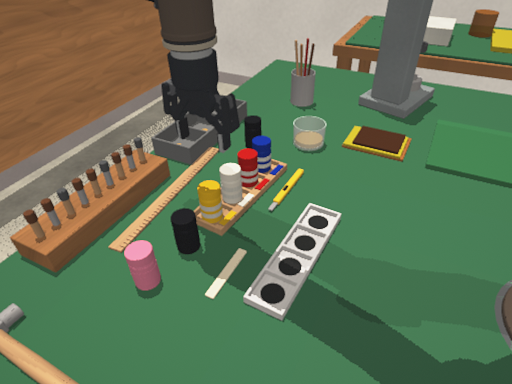

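View pics/top1.png

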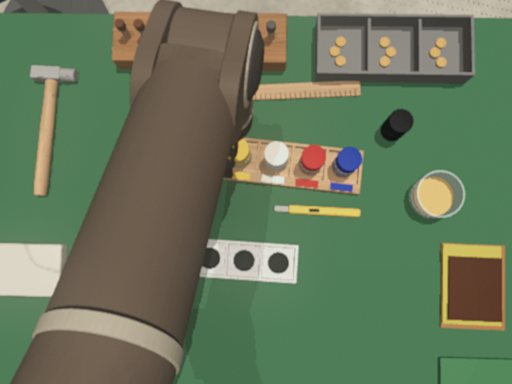

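```bash
cat >> h.py <<'E'
def proj(n,X):
    c=r.calibration(n);Rm=R.from_rotvec(c["rotation"]).as_matrix();p=(np.atleast_2d(X)-c["xyz"])@Rm@c["camera_matrix"].T
    return (p[:,:2]/p[:,2:]).round(1)
E
python3 - <<'E'
from h import *
print(proj("side",[[655,18,170],[655,18,190],[657,18,84],[656,14,45]]))
im=cv2.imread("pics/side1.png");cv2.imwrite("pics/side1c.png",cv2.resize(im[60:260,130:330],None,fx=3,fy=3,interpolation=cv2.INTER_CUBIC))
E
```

```text
[[204.5 149.6]
 [203.3 140.1]
 [208.5 186.5]
 [211.9 200.5]]
```

View pics/side1c.png

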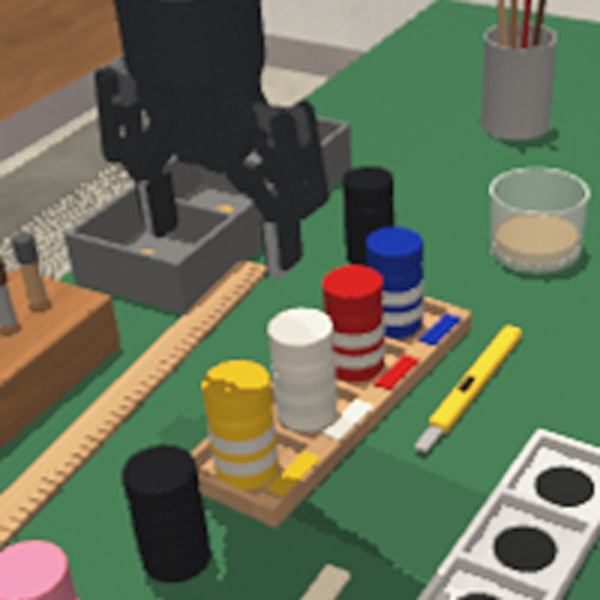

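The side crop shows both fingers, at about (183,138) and (225,150), straddling the point above the yellow jar as projected. Next I descend and grip.

```bash

python3 -m creep '[[1,[0.24,0,3],[0,0,0]],[1,[0,0,3],[0,0,0]],[1,[0,0,3],[0,0,0]],[1,[0,0,2.5],[0,0,0]],[1,[0,0,1.5],[0,0,0]]]'
python3 -m creep '[[1,[0,0,0.4],[0,0,0]],[1,[0,0,0],[0,0,0]],[-1,[0,0,0],[0,0,0]],[-1,[0,0,0],[0,0,0]],[-1,[0,0,0],[0,0,0]]]' 40
python3 -m creep '[[-1,[0,0,0],[0,0,0]],[-1,[0,0,0],[0,0,0]],[-1,[0,0,0],[0,0,0]],[-1,[0,0,0],[0,0,0]],[-1,[0,0,0],[0,0,0]]]'
python3 -c "
from h import *
go(657,17,36,-5.4)"
```

```text
time: 3.95
position: [658.4, 18.0, 40.7]
tool_rot: [-3.138, 0.148, -0.0]
ft_force: [0.4, 0.1, 0.4]
opening: 85.4
time: 4.37
position: [659.5, 17.6, 39.2]
tool_rot: [-3.138, 0.149, -0.004]
ft_force: [-0.5, -0.7, 0.0]
opening: 51.8
time: 4.78
position: [659.2, 17.6, 39.1]
tool_rot: [-3.137, 0.149, -0.003]
ft_force: [-1.4, 0.2, 5.6]
opening: 45.2
t 4.78 pos [659.2  17.6  39.1] phi -5.44 tilt 0.13 q1,q7 [-0.38  0.1 ] open 45.2 f [-1.4  0.2  5.6]
shift cm in tool: [-0.21  0.09  0.31] turn z deg -0.04
```

```bash

python3 -m creep '[[-1,[0,0,-2],[0,0,0]],[-1,[0,0,-2.5],[0,0,0]],[-1,[0,0,-2.5],[0,0,0]],[-1,[0,0,-2],[0,0,0]],[-1,[0,0,-1],[0,0,0]]]'
python3 -m creep '[[-1,[0,0,0],[0,0,-1]],[-1,[0,0,0],[0,0,-1.8]],[-1,[0,0,0],[0,0,0]],[-1,[0,0,0],[0,0,0]],[-1,[0,0,0],[0,0,0]]]'
python3 - <<'E'
from h import *
cv2.imwrite("pics/side2.png",cv2.cvtColor(r.camera("side"),cv2.COLOR_RGB2BGR))
go(450.5,-62.6,139,-2.65)
E
```

```text
time: 5.2
position: [659.7, 17.4, 140.9]
tool_rot: [-3.137, 0.149, -0.007]
ft_force: [0.7, -0.3, -1.5]
opening: 44.8
time: 5.62
position: [657.7, 17.6, 136.2]
tool_rot: [3.141, -0.073, -0.003]
ft_force: [-0.3, -0.1, -2.0]
opening: 44.8
t 5.67 pos [657.9  17.5 136.3] phi -2.67 tilt 0.08 q1,q7 [-0.41  0.1 ] open 45.1 f [-0.1  0.3 -1.5]
shift cm in tool: [-20.34   8.97  -0.24] turn z deg -0.02
```

View pics/side2.png

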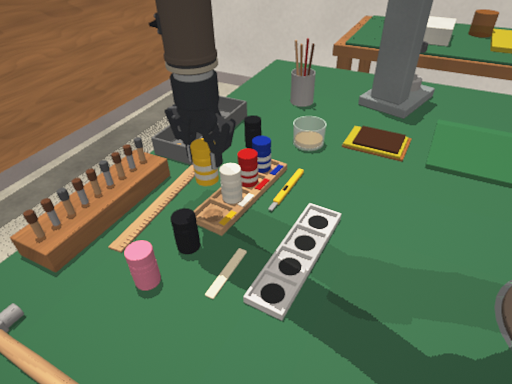

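The yellow jar is held upright between the fingers at about (205,165).

```bash

python3 -m creep '[[-1,[-1.5,0.6,0],[0,0,0]],[-1,[-3,1.3,0],[0,0,0]],[-1,[-3.5,1.6,0],[0,0,0]],[-1,[-3.5,1.6,0],[0,0,0]],[-1,[-3.5,1.6,0],[0,0,0]]]'
python3 -m creep '[[-1,[-3,1.3,0],[0,0,0]],[-1,[-1.6,0.7,0],[0,0,0]],[-1,[-0.7,0.3,0],[0,0,0]],[-1,[0,0,0],[0,0,0]],[-1,[0,0,0],[0,0,0]]]'
python3 -m creep '[[-1,[0,0,2],[0,0,0]],[-1,[0,0,2],[0,0,0]],[-1,[0,0,1],[0,0,0]],[-1,[0,0,0],[0,0,0]],[-1,[0,0,0],[0,0,0]]]'
python3 - <<'E'
from h import *
cv2.imwrite("pics/side3.png",cv2.cvtColor(r.camera("side"),cv2.COLOR_RGB2BGR))
go(450.5,-62.6,39.5,-2.65)
E
```

```text
time: 6.08
position: [503.5, -43.0, 136.7]
tool_rot: [3.14, -0.072, -0.001]
ft_force: [0.9, -0.2, -0.6]
opening: 45.0
time: 6.5
position: [452.7, -62.6, 137.6]
tool_rot: [-3.141, 0.072, -0.002]
ft_force: [-0.4, 0.5, -0.9]
opening: 45.3
time: 6.92
position: [451.9, -62.9, 86.9]
tool_rot: [3.14, -0.072, -0.002]
ft_force: [0.3, -1.4, -1.4]
opening: 45.2
t 6.97 pos [452.2 -63.   87.5] phi -2.63 tilt 0.03 q1,q7 [-0.37  0.25] open 45.1 f [ 0.7 -0.5 -1. ]
shift cm in tool: [-0.17 -0.04  4.8 ] turn z deg 0.02
```

View pics/side3.png

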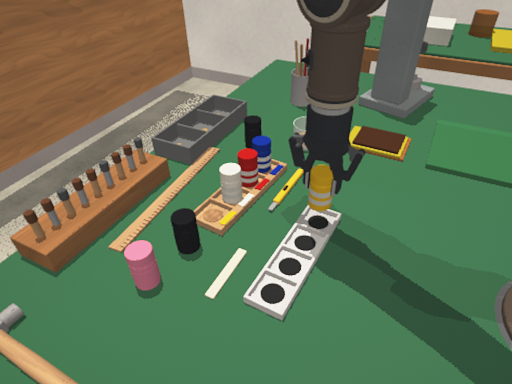

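The yellow jar hangs over the far-right pocket, with its foot at about (319,208) and the pocket disc at (318,222). I'll lower it gently.

```bash

python3 -m creep '[[-1,[-0.15,0,1.5],[0,0,0]],[-1,[0,0,1.5],[0,0,0]],[-1,[0,0,1],[0,0,0]],[-1,[0,0,0.4],[0,0,0]],[-1,[0,0,0],[0,0,0]]]'
python3 -m creep '[[-1,[0,0,0.2],[0,0,0]],[-1,[0,0,0],[0,0,0]],[-1,[0,0,0],[0,0,0]],[-1,[0,0,0],[0,0,0]],[-1,[0,0,0],[0,0,0]]]'
python3 -c "
from h import *
go(450.5,-62.6,39.5,-2.65)"
```

```text
time: 7.38
position: [449.9, -63.0, 43.0]
tool_rot: [3.141, -0.073, -0.001]
ft_force: [-0.1, 0.4, -1.9]
opening: 45.2
time: 7.8
position: [450.1, -62.9, 41.6]
tool_rot: [-3.141, 0.072, -0.001]
ft_force: [-0.0, 0.4, -1.3]
opening: 45.1
t 7.8 pos [450.1 -62.9  41.6] phi -2.64 tilt 0.04 q1,q7 [-0.32  0.31] open 45.1 f [-0.   0.4 -1.3]
shift cm in tool: [ 0.03 -0.03  0.21] turn z deg 0.01
```

```bash

python3 -m creep '[[-1,[0,0,0.1],[0,0,0]],[-1,[0,0,0.1],[0,0,0]],[-1,[0,0,0.1],[0,0,0]],[-1,[0,0,0],[0,0,0]],[-1,[0,0,0],[0,0,0]]]'
python3 -c "
from h import *
go(450.5,-62.6,39.5,-2.65)"
```

```text
time: 8.22
position: [450.0, -62.9, 39.0]
tool_rot: [-3.14, 0.073, -0.0]
ft_force: [-3.2, 0.3, 12.8]
opening: 45.1
t 8.22 pos [450.  -62.9  39. ] phi -2.65 tilt 0.05 q1,q7 [-0.31  0.32] open 45.1 f [-3.2  0.3 12.8]
shift cm in tool: [ 0.05 -0.03 -0.05] turn z deg -0.0
```

```bash

python3 -m creep '[[0.3,[0,0,0],[0,0,0]],[1,[0,0,0],[0,0,0]],[1,[0,0,0],[0,0,0]],[1,[0,0,0],[0,0,0]],[1,[0,0,0],[0,0,0]]]'
python3 -m creep '[[1,[0,0,-1],[0,0,0]],[1,[0,0,-3],[0,0,0]],[1,[0,0,-3],[0,0,0]],[1,[0,0,-3],[0,0,1]],[1,[0,0,0],[0,0,1.8]]]'
python3 - <<'E'
from h import *
cv2.imwrite("pics/side4.png",cv2.cvtColor(r.camera("side"),cv2.COLOR_RGB2BGR))
go(651,-54.5,138,-5.4)
E
```

```text
time: 8.63
position: [449.8, -62.9, 38.2]
tool_rot: [3.141, -0.072, -0.0]
ft_force: [0.2, 0.1, 0.1]
opening: 84.8
time: 9.05
position: [452.6, -63.7, 143.5]
tool_rot: [-3.137, 0.152, -0.012]
ft_force: [0.5, -0.2, -1.8]
opening: 85.0
t 9.1 pos [451.8 -63.1 141.5] phi -5.65 tilt 0.34 q1,q7 [-0.44  0.13] open 85.5 f [ 0.2  1.1 -1.3]
shift cm in tool: [19.74 -2.82  0.47] turn z deg -0.25
```

View pics/side4.png

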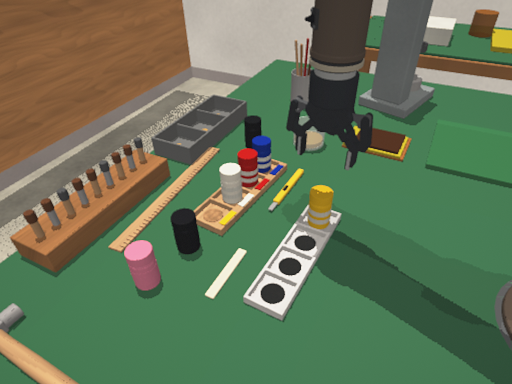

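Yellow stands upright in the last pocket, at (320,207). White is next.

```bash

python3 -m creep '[[1,[2.5,-0.4,0],[0,0,0]],[1,[3.8,-0.5,0],[0,0,0]],[1,[3.8,-0.5,0],[0,0,0]],[1,[3.8,-0.5,0],[0,0,0]],[1,[3.8,-0.5,0],[0,0,0]]]'
python3 -m creep '[[1,[2,-0.4,0],[0,0,0]],[1,[0,0,0],[0,0,0]],[1,[0,0,0],[0,0,0]],[1,[0,0,0],[0,0,0]],[1,[0,0,0],[0,0,0]]]'
python3 -c "
from h import *
go(651,-54.5,39,-5.4)"
```

```text
time: 9.52
position: [629.5, -55.4, 137.9]
tool_rot: [-3.138, 0.147, 0.002]
ft_force: [0.6, -0.1, 0.5]
opening: 85.1
time: 9.93
position: [647.3, -54.1, 138.2]
tool_rot: [-3.138, 0.15, 0.002]
ft_force: [0.5, -0.9, -0.1]
opening: 85.4
t 9.93 pos [647.3 -54.1 138.2] phi -5.48 tilt 0.07 q1,q7 [-0.33  0.18] open 85.4 f [ 0.5 -0.9 -0.1]
shift cm in tool: [0.38 0.   9.92] turn z deg -0.08
```

```bash

python3 -m creep '[[1,[0.35,0,0],[0,0,0]],[1,[0,0,3],[0,0,0]],[1,[0,0,3],[0,0,0]],[1,[0,0,2.5],[0,0,0]],[1,[0,0,1.2],[0,0,0]]]'
python3 -m creep '[[1,[0,0,0.2],[0,0,0]],[1,[0,0,0],[0,0,0]],[-1,[0,0,0],[0,0,0]],[-1,[0,0,0],[0,0,0]],[-1,[0,0,0],[0,0,0]]]'
python3 -m creep '[[-1,[0,0,0],[0,0,0]],[-1,[0,0,0],[0,0,0]],[-1,[0,0,0],[0,0,0]],[-1,[0,0,0],[0,0,0]],[-1,[0,0,0],[0,0,0]]]'
python3 -c "
from h import *
go(651,-54.5,39,-5.4)"
```

```text
time: 10.35
position: [650.1, -53.6, 38.5]
tool_rot: [-3.138, 0.149, 0.006]
ft_force: [-0.1, 1.4, 0.3]
opening: 85.2
time: 10.77
position: [653.1, -54.2, 40.9]
tool_rot: [-3.138, 0.149, -0.004]
ft_force: [0.2, 0.8, -0.4]
opening: 52.0
time: 11.18
position: [652.8, -54.1, 40.8]
tool_rot: [-3.138, 0.149, -0.003]
ft_force: [-1.5, 0.3, 5.8]
opening: 45.4
t 11.18 pos [652.8 -54.1  40.8] phi -5.44 tilt 0.11 q1,q7 [-0.29  0.23] open 45.4 f [-1.5  0.3  5.8]
shift cm in tool: [-0.18  0.06  0.18] turn z deg -0.04
```

```bash

python3 -m creep '[[-1,[0,0,-2],[0,0,0]],[-1,[0,0,-2.5],[0,0,0]],[-1,[0,0,-2.5],[0,0,0]],[-1,[0,0,-2],[0,0,0]],[-1,[0,0,-1],[0,0,0]]]'
python3 -m creep '[[-1,[0,0,0],[0,0,-1]],[-1,[0,0,0],[0,0,-1.8]],[-1,[0,0,0],[0,0,0]],[-1,[0,0,0],[0,0,0]],[-1,[0,0,0],[0,0,0]]]'
python3 -c "
from h import *
go(453.6,4,140,-2.65)"
```

```text
time: 11.6
position: [653.5, -54.4, 142.8]
tool_rot: [-3.138, 0.149, -0.007]
ft_force: [1.1, -0.3, -2.6]
opening: 45.1
time: 12.02
position: [651.6, -54.0, 138.1]
tool_rot: [3.141, -0.073, -0.003]
ft_force: [-0.8, -0.7, -1.6]
opening: 44.8
t 12.02 pos [651.6 -54.  138.1] phi -2.67 tilt 0.1 q1,q7 [-0.32  0.22] open 44.8 f [-0.8 -0.7 -1.6]
shift cm in tool: [-20.05  -4.87  -0.15] turn z deg -0.02
```

```bash

python3 -m creep '[[-1,[-1.5,-0.4,0],[0,0,0]],[-1,[-3,-0.7,0],[0,0,0]],[-1,[-3.5,-0.8,0],[0,0,0]],[-1,[-3.5,-0.8,0],[0,0,0]],[-1,[-3.5,-0.9,0],[0,0,0]]]'
python3 -m creep '[[-1,[-3,-0.8,0],[0,0,0]],[-1,[-1.5,-0.35,0],[0,0,0]],[-1,[-0.7,-0.15,0],[0,0,0]],[-1,[0,0,0],[0,0,0]],[-1,[0,0,0],[0,0,0]]]'
python3 -m creep '[[-1,[0,0,2],[0,0,0]],[-1,[0,0,2],[0,0,0]],[-1,[0,0,1],[0,0,0]],[-1,[0,0,0],[0,0,0]],[-1,[0,0,0],[0,0,0]]]'
python3 - <<'E'
from h import *
cv2.imwrite("pics/side5.png",cv2.cvtColor(r.camera("side"),cv2.COLOR_RGB2BGR))
go(453.6,4,40.8,-2.65)
E
```

```text
time: 12.43
position: [502.0, -11.2, 138.5]
tool_rot: [3.14, -0.074, -0.002]
ft_force: [-0.6, 0.7, -1.0]
opening: 45.1
time: 12.85
position: [453.8, 4.2, 139.6]
tool_rot: [-3.141, 0.072, -0.002]
ft_force: [0.1, -1.4, -1.3]
opening: 45.4
time: 13.27
position: [453.1, 3.5, 89.0]
tool_rot: [3.14, -0.074, -0.002]
ft_force: [0.3, -0.3, -1.2]
opening: 45.0
t 13.32 pos [453.4   3.7  89.6] phi -2.69 tilt 0.04 q1,q7 [-0.52  0.09] open 45.1 f [-0.6  0.7 -0.6]
shift cm in tool: [ 0.02 -0.04  4.88] turn z deg -0.04
```

View pics/side5.png

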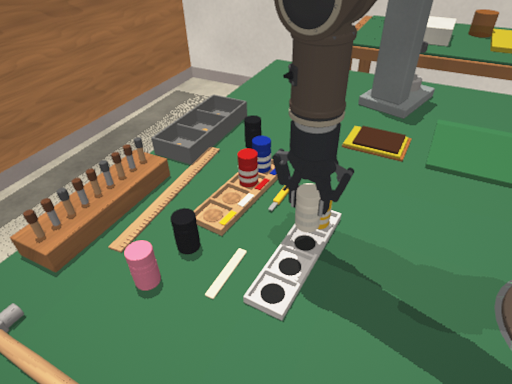

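White hangs over the third pocket, at (308,205). I'll lower it.

```bash

python3 -m creep '[[-1,[0,0,1.5],[0,0,0]],[-1,[0,0,1.5],[0,0,0]],[-1,[0,0,1],[0,0,0]],[-1,[0,0,0.5],[0,0,0]],[-1,[0,0,0],[0,0,0]]]'
python3 -m creep '[[-1,[0,0,0.1],[0,0,0]],[-1,[0,0,0.1],[0,0,0]],[-1,[0,0,0.1],[0,0,0]],[-1,[0,0,0],[0,0,0]],[-1,[0,0,0],[0,0,0]]]'
python3 -c "
from h import *
go(453.6,4,40.8,-2.65)"
```

```text
time: 13.73
position: [452.5, 4.1, 43.9]
tool_rot: [3.141, -0.073, -0.001]
ft_force: [-0.6, 0.4, -0.6]
opening: 45.0
time: 14.15
position: [452.8, 4.3, 41.6]
tool_rot: [-3.141, 0.072, -0.001]
ft_force: [-0.2, -0.2, -1.6]
opening: 45.4
t 14.15 pos [452.8   4.3  41.6] phi -2.64 tilt 0.03 q1,q7 [-0.47  0.16] open 45.4 f [-0.2 -0.2 -1.6]
shift cm in tool: [0.08 0.02 0.08] turn z deg 0.01
```

```bash

python3 -m creep '[[-1,[0,0,0.1],[0,0,0]],[-1,[0,0,0.1],[0,0,0]],[-1,[0,0,0],[0,0,0]],[-1,[0,0,0],[0,0,0]],[-1,[0,0,0],[0,0,0]]]'
python3 -c "
from h import *
go(453.6,4,40.8,-2.65)"
```

```text
time: 14.57
position: [452.9, 4.3, 40.7]
tool_rot: [-3.139, 0.073, -0.001]
ft_force: [-6.7, 0.5, 23.6]
opening: 45.0
t 14.57 pos [452.9   4.3  40.7] phi -2.66 tilt 0.09 q1,q7 [-0.46  0.17] open 45.0 f [-6.7  0.5 23.6]
shift cm in tool: [ 0.07  0.02 -0.01] turn z deg -0.01
```

```bash

python3 -m creep '[[0.3,[0,0,-0.1],[0,0,0]],[1,[0,0,0],[0,0,0]],[1,[0,0,0],[0,0,0]],[1,[0,0,0],[0,0,0]],[1,[0,0,0],[0,0,0]]]'
python3 -m creep '[[1,[0,0,-1],[0,0,0]],[1,[0,0,-3],[0,0,0]],[1,[0,0,-3],[0,0,0]],[1,[0,0,-3],[0,0,1]],[1,[0,0,0],[0,0,1.8]]]'
python3 -m creep '[[1,[0,0,0],[0,0,0]],[1,[0,0,0],[0,0,0]],[1,[0,0,0],[0,0,0]],[1,[0,0,0],[0,0,0]],[1,[0,0,0],[0,0,0]]]'
python3 - <<'E'
from h import *
cv2.imwrite("pics/side6.png",cv2.cvtColor(r.camera("side"),cv2.COLOR_RGB2BGR))
go(645.5,-121.8,138,-5.4)
E
```

```text
time: 14.98
position: [452.6, 4.2, 40.1]
tool_rot: [3.141, -0.072, -0.0]
ft_force: [-0.6, -0.7, -0.4]
opening: 85.2
time: 15.4
position: [455.4, 3.8, 145.4]
tool_rot: [-3.136, 0.152, -0.011]
ft_force: [1.3, 0.1, -0.1]
opening: 85.6
time: 15.82
position: [452.1, 4.0, 139.6]
tool_rot: [3.137, -0.149, -0.002]
ft_force: [0.4, -0.1, 0.2]
opening: 85.5
t 15.87 pos [452.2   4.  139.7] phi -5.43 tilt 0.09 q1,q7 [-0.59 -0.02] open 85.4 f [-0.6 -0.4  0.5]
shift cm in tool: [20.44 10.69  0.15] turn z deg -0.03
```

View pics/side6.png

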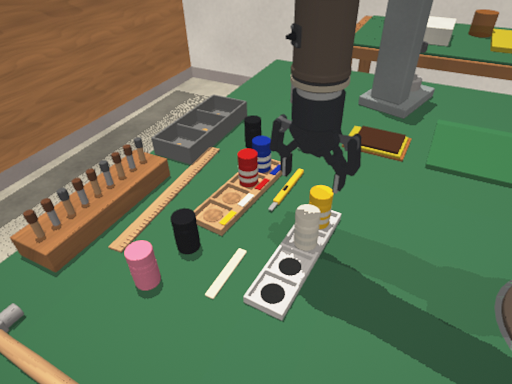

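White stands in pocket 3 and yellow in pocket 4, both upright. Red is next.

```bash

python3 -m creep '[[1,[2.4,1.2,0],[0,0,0]],[1,[3.6,1.9,0],[0,0,0]],[1,[3.6,1.9,0],[0,0,0]],[1,[3.6,1.9,0],[0,0,0]],[1,[3.6,1.9,0],[0,0,0]]]'
python3 -m creep '[[1,[2.4,1.3,0],[0,0,0]],[1,[1.2,0.6,0],[0,0,0]],[1,[0,0,0],[0,0,0]],[1,[0,0,0],[0,0,0]],[1,[0,0,0],[0,0,0]]]'
python3 -c "
from h import *
go(645,-121.8,39,-5.4)"
```

```text
time: 16.28
position: [612.7, -100.3, 139.4]
tool_rot: [-3.138, 0.148, 0.002]
ft_force: [0.5, 0.8, 0.0]
opening: 85.6
time: 16.7
position: [644.5, -121.0, 139.5]
tool_rot: [-3.138, 0.149, 0.003]
ft_force: [-0.8, 0.8, 0.6]
opening: 85.3
t 16.7 pos [ 644.5 -121.   139.5] phi -5.43 tilt 0.11 q1,q7 [-0.24  0.3 ] open 85.3 f [-0.8  0.8  0.6]
shift cm in tool: [ 0.08  0.08 10.05] turn z deg -0.03
```

```bash

python3 -m creep '[[1,[0,0.1,0],[0,0,0]],[1,[0,0,3],[0,0,0]],[1,[0,0,3],[0,0,0]],[1,[0,0,2.6],[0,0,0]],[1,[0,0,1.4],[0,0,0]]]'
python3 -m creep '[[1,[0,0,0.2],[0,0,0]],[1,[0,0,0],[0,0,0]],[-1,[0,0,0],[0,0,0]],[-1,[0,0,0],[0,0,0]],[-1,[0,0,0],[0,0,0]]]'
python3 -m creep '[[-1,[0,0,0],[0,0,0]],[-1,[0,0,0],[0,0,0]],[-1,[0,0,0],[0,0,0]],[-1,[0,0,0],[0,0,0]],[-1,[0,0,0],[0,0,0]]]'
python3 -c "
from h import *
go(651,-54.5,39,-5.4)"
python3 -m creep '[[-1,[0,0,-2],[0,0,0]],[-1,[0,0,-2.5],[0,0,0]],[-1,[0,0,-2.5],[0,0,0]],[-1,[0,0,-2],[0,0,0]],[-1,[0,0,-1],[0,0,0]]]'
python3 -m creep '[[-1,[0,0,0],[0,0,-1]],[-1,[0,0,0],[0,0,-1.8]],[-1,[0,0,0],[0,0,0]],[-1,[0,0,0],[0,0,0]],[-1,[0,0,0],[0,0,0]]]'
python3 -c "
from h import *
go(456.7,71.2,140,-2.65)"
```

```text
time: 17.12
position: [643.4, -121.1, 37.7]
tool_rot: [-3.137, 0.147, 0.005]
ft_force: [-0.3, -0.2, 0.4]
opening: 85.4
time: 17.53
position: [646.4, -122.9, 40.0]
tool_rot: [3.138, -0.149, 0.004]
ft_force: [-0.1, 0.3, 0.3]
opening: 51.8
time: 17.95
position: [646.2, -122.8, 39.9]
tool_rot: [-3.138, 0.149, -0.003]
ft_force: [-1.0, 1.3, 5.7]
opening: 44.9
t 17.95 pos [ 646.2 -122.8   39.9] phi -5.45 tilt 0.12 q1,q7 [-0.2   0.35] open 44.9 f [-1.   1.3  5.7]
shift cm in tool: [-0.17 -6.85  0.09] turn z deg -0.05
time: 18.37
position: [646.6, -123.2, 141.5]
tool_rot: [3.138, -0.15, 0.006]
ft_force: [1.0, -1.4, -1.9]
opening: 45.2
time: 18.78
position: [644.9, -122.6, 137.1]
tool_rot: [-3.141, 0.073, 0.003]
ft_force: [-0.4, 0.6, -2.1]
opening: 45.1
t 18.78 pos [ 644.9 -122.6  137.1] phi -2.68 tilt 0.1 q1,q7 [-0.23  0.34] open 45.1 f [-0.4  0.6 -2.1]
shift cm in tool: [-19.7  -18.48  -0.25] turn z deg -0.03
```

```bash

python3 -m creep '[[-1,[-1,-1,0],[0,0,0]],[-1,[-2,-2,0],[0,0,0]],[-1,[-2.6,-2.4,0],[0,0,0]],[-1,[-2.7,-2.5,0],[0,0,0]],[-1,[-2.7,-2.5,0],[0,0,0]]]'
python3 -m creep '[[-1,[-2.7,-2.5,0],[0,0,0]],[-1,[-2.6,-2.4,0],[0,0,0]],[-1,[-2,-1.9,0],[0,0,0]],[-1,[-1,-0.9,0],[0,0,0]],[-1,[-0.4,-0.4,0],[0,0,0]]]'
python3 -m creep '[[-1,[0,0,0],[0,0,0]],[-1,[0,0,2],[0,0,0]],[-1,[0,0,2],[0,0,0]],[-1,[0,0,1],[0,0,0]],[-1,[0,0,0],[0,0,0]]]'
python3 - <<'E'
from h import *
cv2.imwrite("pics/side7.png",cv2.cvtColor(r.camera("side"),cv2.COLOR_RGB2BGR))
go(456.7,71.2,40,-2.65)
E
```

```text
time: 19.2
position: [538.8, -13.1, 137.5]
tool_rot: [3.14, -0.074, -0.002]
ft_force: [-0.3, 0.1, -1.9]
opening: 45.4
time: 19.62
position: [455.2, 73.1, 137.9]
tool_rot: [-3.14, 0.068, 0.002]
ft_force: [0.3, -0.1, -2.6]
opening: 45.2
time: 20.03
position: [456.6, 69.7, 86.4]
tool_rot: [3.138, -0.075, -0.005]
ft_force: [-0.8, 0.1, -2.0]
opening: 45.2
t 20.08 pos [457.2  69.9  87.5] phi -2.75 tilt 0.15 q1,q7 [-0.67 -0.04] open 45.1 f [ 1.4 -0.1 -1.4]
shift cm in tool: [-0.04 -0.14  4.75] turn z deg -0.1
```

View pics/side7.png

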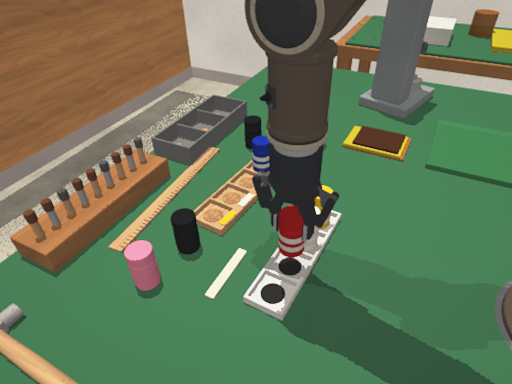

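Red hangs over the second pocket, with its foot at about (291,252) and the disc at (290,267). I'll lower it.

```bash

python3 -m creep '[[-1,[0,-0.1,1.5],[0,0,0]],[-1,[0,0,1.5],[0,0,0]],[-1,[0,0,1],[0,0,0]],[-1,[0,0,0.4],[0,0,0]],[-1,[0,0,0],[0,0,0]]]'
python3 -m creep '[[-1,[0,0,0.1],[0,0,0]],[-1,[0,0,0.1],[0,0,0]],[-1,[0,0,0.1],[0,0,0]],[-1,[0,0,0],[0,0,0]],[-1,[0,0,0],[0,0,0]]]'
python3 -c "
from h import *
go(456.7,71.2,40,-2.65)"
```

```text
time: 20.5
position: [457.2, 71.8, 44.0]
tool_rot: [3.14, -0.073, -0.001]
ft_force: [0.1, 0.0, -1.7]
opening: 45.2
time: 20.92
position: [457.4, 72.3, 41.6]
tool_rot: [-3.14, 0.072, -0.001]
ft_force: [0.4, 0.6, -1.1]
opening: 45.1
t 20.92 pos [457.4  72.3  41.6] phi -2.64 tilt 0.03 q1,q7 [-0.62  0.03] open 45.1 f [ 0.4  0.6 -1.1]
shift cm in tool: [-0.06  0.12  0.16] turn z deg 0.01
```

```bash

python3 -m creep '[[-1,[0,0,0.1],[0,0,0]],[-1,[0,0,0.1],[0,0,0]],[-1,[0,0,0.05],[0,0,0]],[-1,[0,0,0],[0,0,0]],[-1,[0,0,0],[0,0,0]]]'
python3 -c "
from h import *
go(456.7,71.2,40,-2.65)"
```

```text
time: 21.33
position: [457.4, 72.4, 39.7]
tool_rot: [-3.14, 0.073, -0.0]
ft_force: [-5.5, 0.4, 15.7]
opening: 45.2
t 21.33 pos [457.4  72.4  39.7] phi -2.65 tilt 0.07 q1,q7 [-0.61  0.03] open 45.2 f [-5.5  0.4 15.7]
shift cm in tool: [-0.06  0.12 -0.03] turn z deg -0.0
```

```bash

python3 -m creep '[[0.3,[0,0,-0.1],[0,0,0]],[1,[0,0,0],[0,0,0]],[1,[0,0,0],[0,0,0]],[1,[0,0,0],[0,0,0]],[1,[0,0,0],[0,0,0]]]'
python3 -m creep '[[1,[0,0,-1],[0,0,0]],[1,[0,0,-3],[0,0,0]],[1,[0,0,-3],[0,0,0]],[1,[0,0,-3],[0,0,1]],[1,[0,0,0],[0,0,1.8]]]'
python3 -m creep '[[1,[0,0,0],[0,0,0]],[1,[0,0,0],[0,0,0]],[1,[0,0,0],[0,0,0]],[1,[0,0,0],[0,0,0]],[1,[0,0,0],[0,0,0]]]'
python3 - <<'E'
from h import *
cv2.imwrite("pics/side8.png",cv2.cvtColor(r.camera("side"),cv2.COLOR_RGB2BGR))
go(641,-186.8,138,-5.4)
E
```

```text
time: 21.75
position: [457.2, 72.2, 39.7]
tool_rot: [3.141, -0.072, -0.0]
ft_force: [-0.3, 0.4, -1.0]
opening: 85.5
time: 22.17
position: [460.1, 72.2, 145.0]
tool_rot: [-3.135, 0.152, -0.011]
ft_force: [1.8, -0.6, -0.3]
opening: 85.2
time: 22.58
position: [456.7, 72.0, 139.1]
tool_rot: [3.137, -0.149, -0.002]
ft_force: [0.0, 0.6, -0.6]
opening: 85.4
t 22.63 pos [456.8  72.  139.2] phi -5.44 tilt 0.09 q1,q7 [-0.73 -0.15] open 85.0 f [0.3 0.8 0.2]
shift cm in tool: [20.79 24.02  0.11] turn z deg -0.04
```

View pics/side8.png

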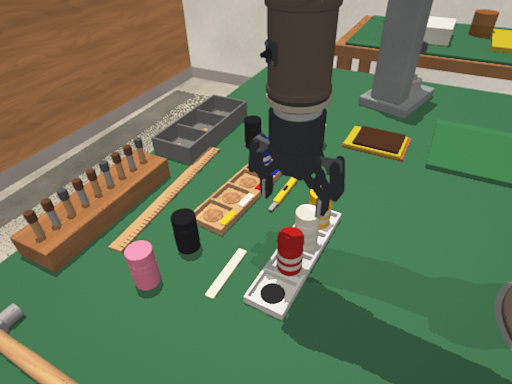

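Red is seated in pocket 2. Blue is last.

```bash

python3 -m creep '[[1,[1.5,1.7,0],[0,0,0]],[1,[2.5,2.9,0],[0,0,0]],[1,[2.6,3,0],[0,0,0]],[1,[2.6,3,0],[0,0,0]],[1,[2.6,3,0],[0,0,0]]]'
python3 -m creep '[[1,[2.6,3,0],[0,0,0]],[1,[2.6,3,0],[0,0,0]],[1,[2.3,2.7,0],[0,0,0]],[1,[1.4,1.6,0],[0,0,0]],[1,[0,0,0],[0,0,0]]]'
python3 -m creep '[[1,[0,0,0],[0,0,0]],[1,[0,0,0],[0,0,0]],[1,[0,0,0],[0,0,0]],[1,[0,0,0],[0,0,0]],[1,[0,0,0],[0,0,0]]]'
python3 -c "
from h import *
go(641,-186.8,39,-5.4)"
```

```text
time: 23.05
position: [562.4, -75.8, 139.2]
tool_rot: [-3.138, 0.147, 0.001]
ft_force: [0.7, -0.0, 0.5]
opening: 85.6
time: 23.47
position: [641.4, -191.2, 138.8]
tool_rot: [3.134, -0.157, -0.0]
ft_force: [0.1, 0.4, 0.2]
opening: 85.4
time: 23.88
position: [640.6, -184.0, 140.0]
tool_rot: [-3.137, 0.147, -0.0]
ft_force: [-0.6, 0.0, -0.2]
opening: 85.6
t 23.88 pos [ 640.6 -184.   140. ] phi -5.35 tilt 0.04 q1,q7 [-0.16  0.41] open 85.6 f [-0.6  0.  -0.2]
shift cm in tool: [ 0.07  0.29 10.1 ] turn z deg 0.05
```

```bash

python3 -m creep '[[1,[0,0.1,0],[0,0,0]],[1,[0,0,3],[0,0,0]],[1,[0,0,3],[0,0,0]],[1,[0,0,2.6],[0,0,0]],[1,[0,0,1.4],[0,0,0]]]'
python3 -m creep '[[1,[0,0,0.2],[0,0,0]],[1,[0,0,0],[0,0,0]],[-1,[0,0,0],[0,0,0]],[-1,[0,0,0],[0,0,0]],[-1,[0,0,0],[0,0,0]]]'
python3 -m creep '[[-1,[0,0,0],[0,0,0]],[-1,[0,0,0],[0,0,0]],[-1,[0,0,0],[0,0,0]],[-1,[0,0,0],[0,0,0]],[-1,[0,0,0],[0,0,0]]]'
python3 -c "
from h import *
go(641,-186.8,39,-5.4)"
python3 -m creep '[[-1,[0,0,-2],[0,0,0]],[-1,[0,0,-2.5],[0,0,0]],[-1,[0,0,-2.5],[0,0,0]],[-1,[0,0,-2],[0,0,0]],[-1,[0,0,-1],[0,0,0]]]'
python3 -m creep '[[-1,[0,0,0],[0,0,-1]],[-1,[0,0,0],[0,0,-1.8]],[-1,[0,0,0],[0,0,0]],[-1,[0,0,0],[0,0,0]],[-1,[0,0,0],[0,0,0]]]'
python3 -c "
from h import *
go(459.8,138.2,140,-2.65)"
```

```text
time: 24.3
position: [639.0, -185.2, 36.9]
tool_rot: [-3.137, 0.148, 0.005]
ft_force: [-0.7, 0.6, 0.4]
opening: 85.6
time: 24.72
position: [641.6, -186.7, 39.5]
tool_rot: [3.138, -0.149, 0.004]
ft_force: [0.0, 0.0, -0.1]
opening: 51.3
time: 25.13
position: [641.6, -186.6, 39.5]
tool_rot: [3.138, -0.149, 0.004]
ft_force: [0.7, -0.3, 5.3]
opening: 45.0
t 25.13 pos [ 641.6 -186.6   39.5] phi -5.44 tilt 0.15 q1,q7 [-0.11  0.46] open 45.0 f [ 0.7 -0.3  5.3]
shift cm in tool: [-0.06  0.02  0.05] turn z deg -0.04
time: 25.55
position: [641.6, -186.9, 141.1]
tool_rot: [3.138, -0.149, 0.006]
ft_force: [0.7, -0.6, -1.0]
opening: 45.3
time: 25.97
position: [640.0, -186.2, 136.6]
tool_rot: [-3.14, 0.073, 0.003]
ft_force: [-0.1, -0.2, -2.5]
opening: 45.3
t 25.97 pos [ 640.  -186.2  136.6] phi -2.68 tilt 0.1 q1,q7 [-0.15  0.46] open 45.3 f [-0.1 -0.2 -2.5]
shift cm in tool: [-19.51 -31.56  -0.3 ] turn z deg -0.03
```

```bash

python3 -m creep '[[-1,[-0.6,-1,-1],[0,0,0]],[-1,[-1.2,-2,0],[0,0,0]],[-1,[-1.6,-2.5,0],[0,0,0]],[-1,[-1.6,-2.6,0],[0,0,0]],[-1,[-1.6,-2.6,0],[0,0,0]]]'
python3 -m creep '[[-1,[-1.6,-2.6,0],[0,0,0]],[-1,[-1.6,-2.6,0],[0,0,0]],[-1,[-1.6,-2.6,0],[0,0,0]],[-1,[-1.6,-2.6,0],[0,0,0]],[-1,[-1.6,-2.6,0],[0,0,0]]]'
python3 -m creep '[[-1,[-1.6,-2.5,0],[0,0,0]],[-1,[-1.4,-2.3,0],[0,0,0]],[-1,[-1,-1.6,0],[0,0,0]],[-1,[-0.6,-1,0],[0,0,0]],[-1,[-0.3,-0.5,0],[0,0,0]]]'
python3 -m creep '[[-1,[0,0,0],[0,0,0]],[-1,[0,0,2],[0,0,0]],[-1,[0,0,2],[0,0,0]],[-1,[0,0,2],[0,0,0]],[-1,[0,0,0],[0,0,0]]]'
python3 - <<'E'
from h import *
cv2.imwrite("pics/side9.png",cv2.cvtColor(r.camera("side"),cv2.COLOR_RGB2BGR))
go(459.8,138.2,39.5,-2.65)
E
```

```text
time: 26.38
position: [578.4, -75.0, 147.9]
tool_rot: [-3.14, 0.074, 0.0]
ft_force: [1.0, 1.3, -1.3]
opening: 45.2
time: 26.8
position: [504.3, 58.7, 148.1]
tool_rot: [-3.14, 0.073, -0.0]
ft_force: [0.9, 0.2, -1.4]
opening: 45.0
time: 27.22
position: [458.9, 140.6, 148.0]
tool_rot: [-3.14, 0.068, 0.001]
ft_force: [0.2, -0.4, -2.0]
opening: 45.2
time: 27.63
position: [458.8, 136.7, 85.2]
tool_rot: [3.138, -0.074, -0.006]
ft_force: [0.3, -0.2, -1.5]
opening: 45.1
t 27.68 pos [459.5 136.7  86.7] phi -2.74 tilt 0.21 q1,q7 [-0.79 -0.16] open 45.4 f [-0.3  1.  -0.9]
shift cm in tool: [ 0.04 -0.16  4.72] turn z deg -0.09
```

View pics/side9.png

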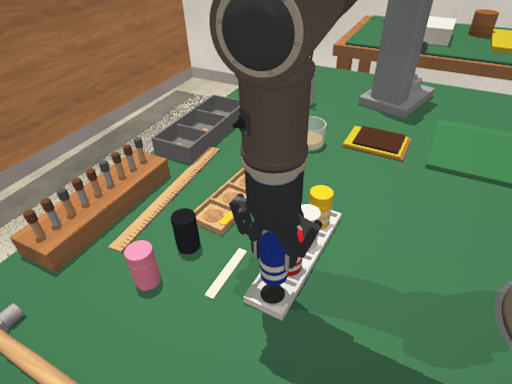

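Blue is above the leftmost pocket, with its foot at about (272,283) and the disc at (272,293). I'll lower it.

```bash

python3 -m creep '[[-1,[0,0,1.5],[0,0,0]],[-1,[0,0,1.5],[0,0,0]],[-1,[0,0,0.9],[0,0,0]],[-1,[0,0,0.4],[0,0,0]],[-1,[0,0,0],[0,0,0]]]'
python3 -m creep '[[-1,[0,0,0.1],[0,0,0]],[-1,[0,0,0.1],[0,0,0]],[-1,[0,0,0.1],[0,0,0]],[-1,[0,0,0],[0,0,0]],[-1,[0,0,0],[0,0,0]]]'
python3 -c "
from h import *
go(459.8,138.2,39.5,-2.65)"
```

```text
time: 28.1
position: [460.4, 137.9, 44.8]
tool_rot: [3.14, -0.073, -0.001]
ft_force: [0.0, 0.5, -2.0]
opening: 45.2
time: 28.52
position: [460.4, 138.4, 42.0]
tool_rot: [-3.14, 0.072, -0.001]
ft_force: [-0.7, 0.3, -0.8]
opening: 45.0
t 28.52 pos [460.4 138.4  42. ] phi -2.64 tilt 0.02 q1,q7 [-0.74 -0.1 ] open 45.0 f [-0.7  0.3 -0.8]
shift cm in tool: [-0.06  0.03  0.25] turn z deg 0.01
```

```bash

python3 -m creep '[[-1,[0,0,0.1],[0,0,0]],[-1,[0,0,0.1],[0,0,0]],[-1,[0,0,0.1],[0,0,0]],[-1,[0,0,0],[0,0,0]],[-1,[0,0,0],[0,0,0]]]'
python3 -c "
from h import *
go(459.8,138.2,39.5,-2.65)"
```

```text
time: 28.93
position: [460.5, 138.4, 39.4]
tool_rot: [-3.14, 0.073, -0.0]
ft_force: [-1.5, -1.3, 7.6]
opening: 45.0
t 28.93 pos [460.5 138.4  39.4] phi -2.65 tilt 0.04 q1,q7 [-0.74 -0.1 ] open 45.0 f [-1.5 -1.3  7.6]
shift cm in tool: [-0.06  0.02 -0.01] turn z deg -0.0
```

```bash

python3 -m creep '[[0.3,[0,0,0],[0,0,0]],[1,[0,0,0],[0,0,0]],[1,[0,0,0],[0,0,0]],[1,[0,0,0],[0,0,0]],[1,[0,0,0],[0,0,0]]]'
python3 -m creep '[[1,[0,0,-1],[0,0,0]],[1,[0,0,-3],[0,0,0]],[1,[0,0,-3],[0,0,0]],[1,[0,0,-4],[0,0,0]],[1,[0,0,-4],[0,0,0]]]'
python3 -m creep '[[1,[0,-3,0],[0,0,0]],[1,[0,-4,0],[0,0,0]],[1,[0,-4,0],[0,0,0]],[1,[0,-4,0],[0,0,0]],[1,[0,-4,0],[0,0,0]]]'
python3 -m creep '[[1,[0,-4,0],[0,0,0]],[1,[0,-4,0],[0,0,0]],[1,[0,-4,0],[0,0,0]],[1,[0,-2,0],[0,0,0]],[1,[0,0,0],[0,0,0]]]'
python3 - <<'E'
from h import *
for n in("side","top"):
    cv2.imwrite(f"pics/{n}10.png",cv2.cvtColor(r.camera(n),cv2.COLOR_RGB2BGR))
go(0,0,0)
E
```

```text
time: 29.35
position: [460.3, 138.3, 38.7]
tool_rot: [3.141, -0.072, -0.0]
ft_force: [-0.5, -0.8, 0.2]
opening: 85.2
time: 29.77
position: [459.6, 137.5, 190.6]
tool_rot: [3.139, -0.074, -0.002]
ft_force: [1.5, 1.0, -0.7]
opening: 85.4
time: 30.18
position: [468.9, 329.9, 189.9]
tool_rot: [-3.14, 0.073, -0.001]
ft_force: [1.4, -0.2, 1.5]
opening: 85.5
time: 30.6
position: [473.1, 473.9, 188.4]
tool_rot: [-3.14, 0.062, 0.001]
ft_force: [-0.8, -0.7, -0.1]
opening: 85.2
t 30.7 pos [475.1 468.1 188.7] phi -2.57 tilt 0.08 q1,q7 [-1.16 -0.68] open 85.7 f [-0.3 -1.   0.1]
shift cm in tool: [-45.37  48.87  18.93] turn z deg None
```

View pics/side10.png

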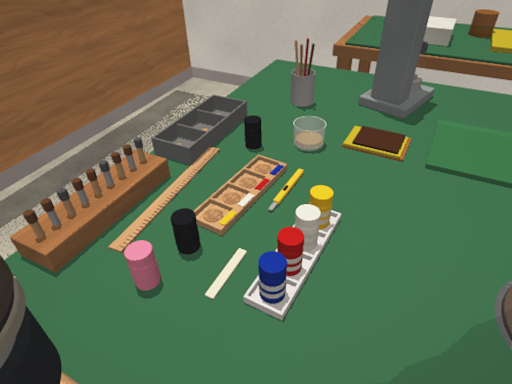

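View pics/top10.png

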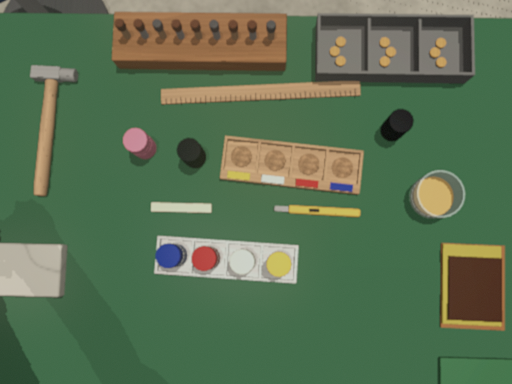

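The side and top views show all four jars upright in the metal rack, left to right blue (169,256), red (204,259), white (242,262) and yellow (279,264) in the top view. Now a check of the lid centres.

```bash
python3 - <<'E'
from h import *
hsv=cv2.cvtColor(cv2.imread("pics/top10.png"),cv2.COLOR_BGR2HSV);H,S,V=[hsv[...,i].astype(int) for i in range(3)]
print(hsv[256,169],hsv[259,204],hsv[262,242],hsv[264,279],hsv[240,175])
th=np.radians(-2.65);Rm=np.array([[np.cos(th),-np.sin(th)],[np.sin(th),np.cos(th)]])
ms={"b":((H>105)&(H<130)&(S>120),150),"r":(((H<8)|(H>172))&(S>140),186),"y":((H>20)&(H<36)&(S>110),260)}
for k,(m,u) in ms.items():
    w=np.zeros(m.shape,np.uint8);w[238:285,u:u+38]=1
    n,l,st,c=cv2.connectedComponentsWithStats(m.astype(np.uint8)*w);i=1+st[1:,4].argmax()
    p=ray("top",c[i],84)[0][:2];print(k,st[i],"rack frame",(Rm.T@(p-[455.2,37.8])).round(1))
g=cv2.cvtColor(cv2.imread("pics/top10.png"),cv2.COLOR_BGR2GRAY)
p=ray("top",[242,262],84)[0][:2];print("w approx",(Rm.T@(p-[455.2,37.8])).round(1))
# top/side: triangulate lids using side view
for k,uv,q in(("b",(272,261),None),("r",(291,238),None),("w",(308,214),None),("y",(321,194),None)):
    p=ray("side",uv,85)[0][:2];print("side",k,(Rm.T@(p-[455.2,37.8])).round(1))
E
```

```text
[114 159 146] [  1 159 183] [ 42  12 209] [ 27 134 203] [ 18  17 191]
b [156 244  25  24 458] rack frame [ 1.1 97.6]
r [192 247  25  23 451] rack frame [ 0.8 33.1]
y [267 252  24  25 457] rack frame [  -0.4 -100.3]
w approx [ -1.6 -35.4]
side b [  1.3 100.1]
side r [-3.2 40.7]
side w [ -4.1 -28. ]
side y [ -2.9 -92.5]
```

```bash
python3 -c "
from h import *
go(0,0,0);print(r.close_job())"
```

```text
t 30.7 pos [475.1 468.1 188.7] phi -2.57 tilt 0.08 q1,q7 [-1.16 -0.68] open 85.7 f [-0.3 -1.   0.1]
shift cm in tool: [-45.37  48.87  18.93] turn z deg None
the job is handed in; nothing more can be done
None
```

I moved all four jars to the metal rack in reverse order, and the job is handed in at about 31 s. The wooden rack read yellow, white, red, blue from left to right. The metal rack now reads blue, red, white, yellow. Each jar was lowered until the wrist force showed floor contact (8–24 N), and then released.

- **Top view:** the final picture puts all four lid centres within about 3 mm of their pocket centres; white was picked by eye. The jars look upright, and the arm is parked clear of everything with the gripper open.
- **Side view:** my rougher, hand-picked lid points disagreed by up to about 8 mm along the row and 4 mm across it, still inside the 13 mm limit. I trusted the top view.
- **Not measured:** I did not measure final jar height or lean beyond the contact forces and the pictures.

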